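# Hold a bored block in the corner of a drill fixture

## Robot

A 7-joint arm with a two-finger parallel gripper is mounted at the origin on the work surface; the furniture and walls round the work are solid. World frame = base frame: x ahead of the robot, y to its left, z up, the work surface at z = 0. Lengths are in m, angles in rad, forces in N, time in s.
With the tool pointing down it reaches from about 0.425 to 0.925 m from the base axis. Payload 6.8 kg.
Tool frame: the origin (TCP) lies between the finger pads; the fingertips stand 17 mm ahead of it and the grasp point (between the pads) lies 2 mm behind it; z points along the fingers, y is the direction in which the jaws open and shut (so a half turn about z gives the same grasp; the last joint's range is limited). The gripper opens to 85 mm and grips with 20 to 120 N. Pads are 22 mm wide; open, the fingers measure 114 mm over their backs; the gripper's body (76 mm by 85 mm) begins 54 mm behind the grasp point. The pads swing forward as they close: fully open they stand 13 mm farther back than shut.
Start: joints at [-1.429, 0.477, 0.022, 1.555, -0.011, 1.109, -0.083], TCP at [0.167, 0.654, 0.248] pointing down, gripper open.
Joint ranges: [-2.96, 2.96], [-0.34, 2.1], [-1.41, 1.46], [0.24, 2.44], [-1.37, 4.51], [0.17, 1.92], [-2.96, 2.96]. Speed limits (rad/s): [2.39, 2.39, 3.14, 3.14, 3.14, 3.14, 3.14].

## Interface

Orientations are given as a unit quaternion [w, x, y, z].
In Python, from station import bot gives the robot as it stands. The module is installed in compiled form; this text tells all that it offers.
- The arm moves only by the tool carry_out, never from a script. Its argument "moves" is a list of rows, each a list of 3 entries, a list of its own where there are three numbers: the turn, a rotation vector about the tool's x, y, z in degrees, then the shift along the tool's x, y, z in cm, then the finger opening in cm, from 0 to 8.54. A call has 1 to 5 rows; each row is the pose to reach, as a shift and turn from the pose commanded when the call began, along the tool's axes at that moment; what a row does not reach only later rows make up. A row lasts 1/8 s, in which the tool goes at most 62.5 mm and 10.7 degrees, less where a joint would pass 70% of its speed; a pose out of reach is approached as far as the arm can. A call with a gripper value outside its range is refused whole. The fingers move at their own pace and stop on an object; "newtons" is the grip in N (left out, the last holds). Time passes only in rows, so rows that repeat a pose let the fingers close. It gives the time, the measured TCP pose, the force and the opening at its end, in the units of the state.
- bot.get_obs(): the state, without advancing time (a new reading comes with each control period).
- bot.read_camera(name): name is "scene" or "top"; returns the picture (400x640x3 uint8, red, green, blue); there is no depth.
- bot.camera_info(name): a dict with "vertical_fov" (degrees; the focal length in pixels is half the picture's height over the tangent of half this angle, whatever the lens; pixels are square), "cx", "cy" (the principal point, pixels), "position" and "attitude" of the camera in the world. Camera axes: x right, y up, looking along -z (the intrinsics and any distortion apply to the point x, -y, -z); pixel columns grow to the right and rows downward; lengths in m; the calibration is good to about 2 mm. A picture is of the moment at which its call begins. camera_info takes no time and is no camera call.
- bot.hand_in(): hands the job in, once; it reports no verdict.
Trained networks look in the newest picture that a camera, given by its name, has taken for a name from the list of things; names that differ only in an ending like _2 or _b are one class to them, and where a whole thing is asked for, a point or a joint stands for the part that bears it (a point fixed in the world has none). Each returns a list of dicts, best first, with "score" (0 to 1); they miss things now and then, are a little off and sometimes report something else, mostly with a low value. They report only what shows in the picture. A call takes as long as a camera call.
- bot.silhouettes(label, camera): "region" (400x640 bool, what is visible of it) and "location" ([column, row] in pixels, amid what is visible of it).
The state is a dict: "t": time; "q": joint angles; "joint_vel": joint speeds; "joint_torque": joint torques, N m; "eef_pos": TCP position; "tool_rot": TCP orientation; "contact_force": force on the tool from outside, world axes, zero at the start; "torque": the same for the moment, N m; "gripper_width": opening from 0.0 (shut) to 1.0 (fully open).
Only numpy, scipy, OpenCV 4.12 (cv2) and the standard library are available. Lean on these libraries where they do the work, as an engineer would, in place of code of your own. Each camera call takes 0.05 s, during which the arm holds its last target. There are 200 camera calls.

## Task

Take the bored steel block to the drill fixture and set it upright on the bed, one bored face flat against the long fence and one side touching the stop block. Then, with the fingers, push it firmly down and toward the fence together in one slanting push, with about a kilogram's weight each way, and finish while still holding it pressed like that: do not let go. Leave the split shaft clamp, the bearing plate and the brass bush where they are.

Things in the scene. Friction and masses are not known exactly. Their poses are not given: they have to be found in the camera images.
- block_center (a point): Centre (24 mm above the underside) of the loose workpiece: a grey steel block 42 (x) x 50 (y) x 48 (z) mm standing upright, with one large round bore through it along its x axis and one small black screw in its top (3 mm proud). Bored faces 21 mm away along +x and -x (they serve alike), plain sides 25 mm away along +y and -y, z up.
- block: The same workpiece, origin at its underside, 1 mm off its centre in x; about 0.3 kg, dry bare metal (friction about 0.6).
- fixture: Drill fixture fixed to the bench: dark foot plate 150 x 240 x 8 mm; origin at the centre of its underside on the bench, x points square to the fence (from the open front edge toward the fence), y along the fence away from the stop block, z up.
- bed: The pale ground bed plate of the fixture, 112 x 200 mm, on which the block is to stand; its top is 16 mm above the bench and ground smooth (friction about 0.25, as on the fence). Origin at the centre of its underside; axes as the fixture.
- fence: The fixture's fence, a grey bar 16 mm thick and 200 mm long on the far (+x) side; its face toward the bed is at x = +50 mm of the fixture, its top 28 mm above the bed (44 mm above the bench, with three 4 mm screw heads on it). Origin under its centre; axes as the fixture.
- stop: The fixture's stop block, a grey bar 60 mm long (x), 20 mm thick (y) across the bed at the fixture's -y end; its face toward the bed is at y = -78 mm of the fixture, its top 28 mm above the bed (screw heads 4 mm more). Origin under its centre; axes as the fixture.
- corner (a point): Point on the fixture where bed top, fence face and stop face meet. Axes as the fixture: the block goes to the -x and +y side of it, its centre then lying 21 mm back from the fence (-x), 25 mm from the stop (+y) and 24 mm up.
- clamp_center (a point): Centre of a split aluminium shaft clamp, 46 x 56 x 50 mm with four black screws in its top, a bystander; axes as its body.
- plate_center (a point): Centre of a square brass-coloured cast bearing plate, 20 x 56 x 56 mm standing on edge, a bystander.
- bush_center (a point): Centre of a brass flange bush, 38 mm across the flange and 34 mm high, a bystander.

How it is judged:
On the way:
1. the block stands upright on the bed (contact force between block and bed above 1 N and angle between block_center's own z axis and vertical below 0.1 rad), for 0.1 s.
At the end, for the whole second after the job is handed in: The block stands upright (3.4 deg) on the bed, a bored face flat on the fence and a side at the stop (within 2.5 mm each), at rest, and the fingers hold it there: fence pushed with more than 2.5 N, bed with more than 7 N (the block alone weighs 2.4 to 3.9 N), fingers on the block with more than 3 N (contact force between block and fence above 2.5 N and contact force between block and bed above 7 N and contact force between block and the fingers above 3 N and x of block_center in the frame of corner above -0.0235 m and y of block_center in the frame of corner below 0.0275 m and z of block_center in the frame of corner below 0.0265 m and angle between block_center's own z axis and vertical below 0.06 rad and angle between the x axis of block_center and the x axis of corner, either way round below 0.06 rad and linear speed of block below 0.01 m/s); the arm keeps its last pose, push and grip.
It fails at once if the shaft clamp is moved (distance of clamp_center from where it was at the start of the episode above 0.015 m).
It fails at once if the bearing plate is moved (distance of plate_center from where it was at the start of the episode above 0.015 m).
It fails at once if the brass bush is moved (distance of bush_center from where it was at the start of the episode above 0.015 m).
It also fails if it takes over 54 s, if anything falls off the work surface, if the arm or the gripper's body presses on something with over 40 N, if the wrist force passes 120 N, or if a joint passes its speed limit or range.

## Working session

There is one attempt and no reset: what is moved stays moved. The work goes in short steps, Python scripts to look and compute and a tool call to move; the robot and the scene stay as the last step left them, time stands still between calls to the robot, and variables do not carry over. Pictures are saved under pics/ and viewed, about 8 in all and at most 12, crops included, and the job is handed in when it is done.

Besides the shell and the picture viewer there is one more tool, called after "Request:" by a JSON object that holds its "name" and its "arguments", one argument or row to a line. carry_out: Moves the arm, as the interface text tells. Its arguments: {"type":"object","properties":{"moves":{"type":"array"},"newtons":{"type":"number"}},"required":["moves"]}

```bash
mkdir -p pics
python3 - <<'E'
from station import bot
import cv2
o=bot.get_obs(); print({k:o[k] for k in('t','q','eef_pos','tool_rot','contact_force','gripper_width')})
for c in('scene','top'):
    im=bot.read_camera(c); cv2.imwrite(f'pics/{c}0.png',im[:,:,::-1]); print(c,bot.camera_info(c))
    for n in('block','bed','fence','stop','fixture','clamp_center','plate_center','bush_center'):
        for s in bot.silhouettes(n,c)[:2]: print(n,round(s['score'],2),s['location'],s['region'].sum())
E
```

```text
{'t': 0.0, 'q': array([-1.42908154,  0.47782385,  0.02237601,  1.55644718, -0.01154728,
        1.10930369, -0.08309777]), 'eef_pos': array([0.16675884, 0.65349701, 0.24731226]), 'tool_rot': array([-5.91439505e-05,  1.24597400e-01,  9.92206949e-01, -9.25032942e-04]), 'contact_force': array([-0.36502816,  0.02023626,  0.10564875]), 'gripper_width': 0.9991302327875654}
scene {'vertical_fov': 57.806715347944376, 'cx': 308.17786875781434, 'cy': 198.07431852495094, 'position': array([0.25200876, 0.47427765, 0.70964175]), 'attitude': array([-0.20883406, -0.07876252,  0.32869492,  0.91768429])}
block 0.97 [265.7, 276.9] 683
bed 0.66 [331.1, 155.1] 2083
fence 0.91 [309.4, 152.7] 435
stop 0.67 [325.3, 128.5] 228
fixture 0.71 [328.7, 155.8] 3405
clamp_center 0.57 [246.1, 226.6] 794
plate_center 0.65 [297.5, 231.0] 323
bush_center 0.71 [327.3, 266.8] 271
bush_center 0.51 [248.6, 228.0] 750
top {'vertical_fov': 54.98956897011329, 'cx': 316.3917457593006, 'cy': 202.7985022129173, 'position': array([ 0.32689682, -0.04725815,  0.90620371]), 'attitude': array([ 0.71106846,  0.0691511 , -0.05472834, -0.69757048])}
block 0.98 [220.9, 199.5] 546
bed 0.71 [394.8, 193.5] 3846
fence 0.65 [388.7, 163.7] 787
stop 0.56 [429.5, 171.1] 306
fixture 0.8 [394.9, 192.2] 6194
clamp_center 0.65 [261.3, 159.6] 639
plate_center 0.52 [278.6, 200.7] 337
bush_center 0.75 [264.5, 242.8] 148
bush_center 0.66 [396.0, 192.9] 3811
```

Run:
```python
import cv2
a=cv2.imread('pics/scene0.png');b=cv2.imread('pics/top0.png')
cv2.imwrite('pics/s1.png',cv2.resize(a[90:310,180:440],(800,677))[:600]);
cv2.imwrite('pics/t1.png',cv2.resize(b[110:280,190:470],(800,486),interpolation=cv2.INTER_CUBIC))
cv2.imwrite('pics/s1.png',cv2.resize(a[95:300,190:450],(760,599),interpolation=cv2.INTER_CUBIC))
```

```text
(no output)
```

View pics/scene0.png

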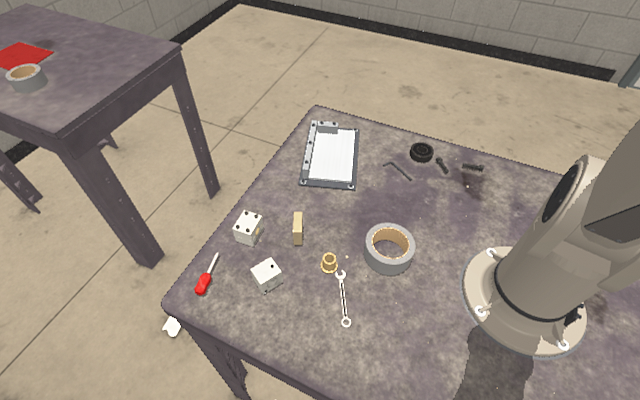

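View pics/t1.png

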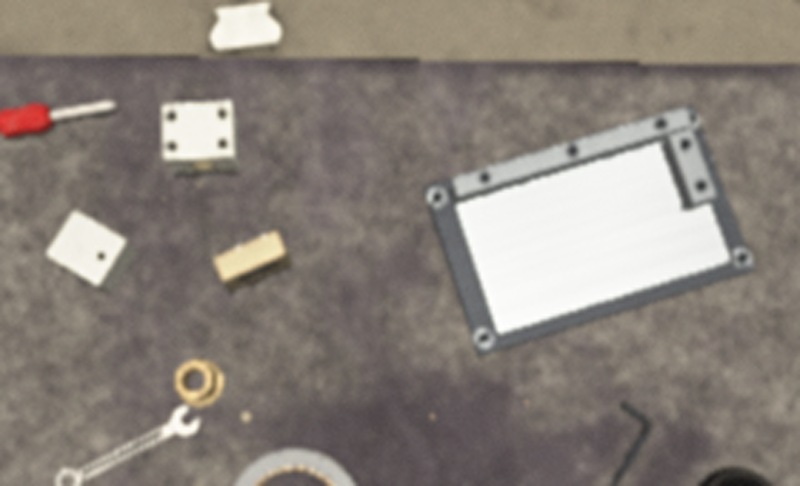

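View pics/s1.png

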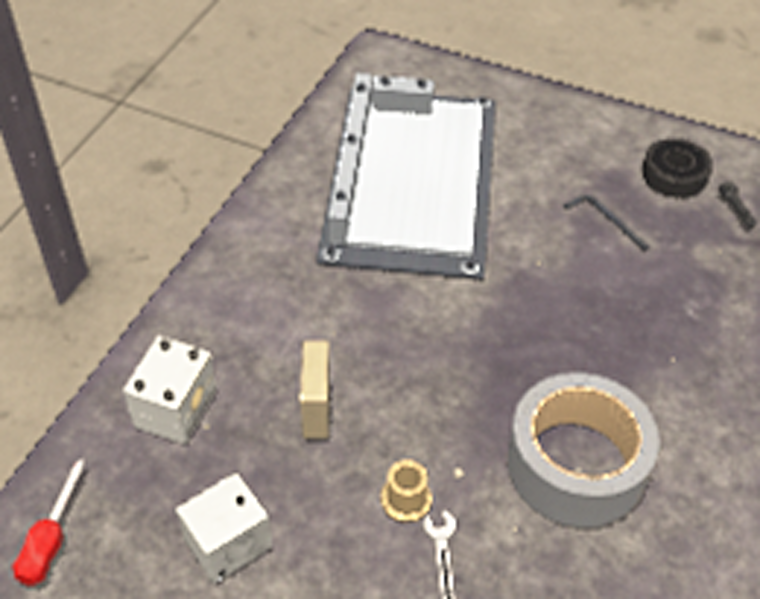

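The scene picture shows the block at about (266,277), its bore on the lower-right face, and the fixture at about (330,155) with its stop at the far end. The top picture shows the block at about (220,198), with the fence on the fixture's upper side and the stop at its right end. I'll fit the poses to the silhouettes.

```bash
cat > h.py <<'E'
import numpy as np, cv2
from scipy.spatial.transform import Rotation as R
from scipy.optimize import minimize
from station import bot
def rq(q): return R.from_quat(np.roll(q,-1))
def proj(P,cam):
    i=bot.camera_info(cam); p=rq(i['attitude']).inv().apply(np.atleast_2d(P)-i['position'])
    f=200/np.tan(np.radians(i['vertical_fov']/2))
    return np.c_[i['cx']+f*p[:,0]/-p[:,2], i['cy']-f*p[:,1]/-p[:,2]]
def ray(px,cam,z):
    i=bot.camera_info(cam); f=200/np.tan(np.radians(i['vertical_fov']/2))
    d=rq(i['attitude']).apply([(px[0]-i['cx'])/f,-(px[1]-i['cy'])/f,-1])
    return i['position']+d*(z-i['position'][2])/d[2]
def box(x0,x1,y0,y1,z0,z1): return np.array([[x,y,z] for x in(x0,x1) for y in(y0,y1) for z in(z0,z1)])
BLOCK=[box(-.021,.021,-.025,.025,0,.048)]
FIX=[box(-.075,.075,-.12,.12,0,.008),box(.05,.066,-.1,.1,0,.044),box(-.01,.05,-.098,-.078,0,.044)]
CL=[box(-.023,.023,-.028,.028,0,.05)]
PL=[box(-.01,.01,-.028,.028,0,.056)]
def place(b,v,z=0): return R.from_euler('z',v[2]).apply(b)+[v[0],v[1],z]
S=8
def mask(bs,v,cam,z,off):
    m=np.zeros((400*2,640*2),np.uint8)
    for b in bs:
        h=cv2.convexHull(((proj(place(b,v,z),cam)+off+.5)*2*16-8).astype(np.int32))
        cv2.fillConvexPoly(m,h,255,cv2.LINE_AA,4)
    return cv2.resize(m,(640,400),interpolation=cv2.INTER_AREA)/255.
def fit(bs,regs,v0,z=0):
    c=lambda u:sum(abs(mask(bs,u*[.01,.01,.1],k,z,0)-r).sum()/r.sum() for k,r in regs.items())
    s=minimize(c,np.array(v0)/[.01,.01,.1],method='Nelder-Mead',options=dict(initial_simplex=np.array(v0)/[.01,.01,.1]+np.array([[0,0,0],[.8,0,0],[0,.8,0],[0,0,1.5]])))
    return s.x*[.01,.01,.1],s.fun
E
cat > m.py <<'E'
from h import *
A={}
for c in('scene','top'):
    bot.read_camera(c)
    for n in('block','fixture','clamp_center','plate_center'):
        s=bot.silhouettes(n,c); A[n,c]=s[0]
for n,bs,h in(('block',BLOCK,.048),('fixture',FIX,.01),('clamp_center',CL,.05),('plate_center',PL,.056)):
    p=ray(A[n,'top']['location'],'top',h*.9)
    for cams in(('scene','top'),('top',),('scene',)):
        r=[(f,v) for y in(np.arange(-1.4,1.6,.4) if n!='fixture' else (.1,.4)) for v,f in[fit(bs,{c:A[n,c]['region'] for c in cams},[p[0],p[1],y])]]
        r.sort(key=lambda t:t[0]); print(n,cams,[(round(f,3),v.round(4)) for f,v in r[:3]])
E
python3 m.py
python3 - <<'E'
from h import *
for n,p in(('bushtop',(264.5,243)),): print(n,ray(p,'top',.02))
E
```

```text
bushtop [0.3875963  0.09022544 0.02      ]Traceback (most recent call last):
  File "m.py", line 6, in <module>
    s=bot.silhouettes(n,c); A[n,c]=s[0]
                                   ~^^^
IndexError: list index out of range
```

```bash
sed -i 's/.*s=bot.silhouettes.*/        s=[]\n        for _ in range(4):\n            s=s or bot.silhouettes(n,c)\n        A[n,c]=s[0]/' m.py; time python3 m.py
```

```text
block ('scene', 'top') [(np.float64(0.198), array([ 0.4905,  0.1934, -0.5245])), (np.float64(0.199), array([ 0.4905,  0.1935, -0.5234])), (np.float64(0.199), array([ 0.4905,  0.1934, -0.5241]))]
block ('top',) [(np.float64(0.073), array([ 0.4911,  0.1935, -0.5156])), (np.float64(0.073), array([ 0.491 ,  0.1935, -0.516 ])), (np.float64(0.073), array([ 0.491 ,  0.1934, -0.5235]))]Traceback (most recent call last):
  File "m.py", line 13, in <module>
    r=[(f,v) for y in(np.arange(-1.4,1.6,.4) if n!='fixture' else (.1,.4)) for v,f in[fit(bs,{c:A[n,c]['region'] for c in cams},[p[0],p[1],y])]]
                                                                                      ~~~^^^^^^^^^^^^^^^^^^^^^^^^^^^^^^^^^^^^^^^^^^^^^^^^^^^^^
  File "h.py", line 29, in fit
    s=minimize(c,np.array(v0)/[.01,.01,.1],method='Nelder-Mead',options=dict(initial_simplex=np.array(v0)/[.01,.01,.1]+np.array([[0,0,0],[.8,0,0],[0,.8,0],[0,0,1.5]])))
    res = _minimize_neldermead(fun, x0, args, callback, bounds=bounds,
                               **options)
    fxr = func(xr)
    fx = function(np.copy(x), *(wrapper_args + args))
  File "h.py", line 28, in <lambda>
    c=lambda u:sum(abs(mask(bs,u*[.01,.01,.1],k,z,0)-r).sum()/r.sum() for k,r in regs.items())
               ~~~^^^^^^^^^^^^^^^^^^^^^^^^^^^^^^^^^^^^^^^^^^^^^^^^^^^^^^^^^^^^^^^^^^^^^^^^^^^^
  File "h.py", line 28, in <genexpr>
    c=lambda u:sum(abs(mask(bs,u*[.01,.01,.1],k,z,0)-r).sum()/r.sum() for k,r in regs.items())
                       ~~~~^^^^^^^^^^^^^^^^^^^^^^^^^
  File "h.py", line 24, in mask
    h=cv2.convexHull(((proj(place(b,v,z),cam)+off+.5)*2*16-8).astype(np.int32))
                       ~~~~^^^^^^^^^^^^^^^^^^
  File "h.py", line 7, in proj
    i=bot.camera_info(cam); p=rq(i['attitude']).inv().apply(np.atleast_2d(P)-i['position'])
ValueError: time passes only in moves, steps and waits

real	0m21.105s
user	0m10.767s
sys	0m4.189s
```

```bash
sed -i 's/^def proj/CI={c:bot.camera_info(c) for c in("scene","top")}\ndef proj/; s/bot.camera_info(cam)/CI[cam]/' h.py
sed -i 's/np.arange(-1.4,1.6,.4)/(-1.,-.2,.5)/; s/^for n,bs/import pickle; pickle.dump({k:(v["region"],v["score"]) for k,v in A.items()},open("A.pkl","wb"))\nfor n,bs/; s/r\[:3\]/r[:2]/' m.py; echo "print(bot.get_obs()['t'])">>m.py; time python3 m.py
```

```text
block ('scene', 'top') [(np.float64(0.201), array([ 0.4897,  0.1925, -0.5358])), (np.float64(0.202), array([ 0.4899,  0.1925, -0.5344]))]
block ('top',) [(np.float64(0.09), array([ 0.4902,  0.1925, -0.5389])), (np.float64(0.09), array([ 0.4902,  0.1925, -0.533 ]))]
block ('scene',) [(np.float64(0.101), array([ 0.4886,  0.193 , -0.568 ])), (np.float64(0.102), array([ 0.4885,  0.1928, -0.5707]))]
fixture ('scene', 'top') [(np.float64(0.083), array([ 0.5217, -0.2149,  0.3162])), (np.float64(0.083), array([ 0.5217, -0.215 ,  0.3134]))]
fixture ('top',) [(np.float64(0.026), array([ 0.5224, -0.2147,  0.3162])), (np.float64(0.026), array([ 0.5223, -0.2148,  0.3154]))]
fixture ('scene',) [(np.float64(0.053), array([ 0.5203, -0.2151,  0.3113])), (np.float64(0.053), array([ 0.5205, -0.2149,  0.3121]))]
clamp_center ('scene', 'top') [(np.float64(0.133), array([0.5882, 0.1079, 0.0631])), (np.float64(0.133), array([0.5881, 0.1078, 0.0663]))]
clamp_center ('top',) [(np.float64(0.066), array([0.5895, 0.108 , 0.0673])), (np.float64(0.066), array([0.5894, 0.1081, 0.0687]))]
clamp_center ('scene',) [(np.float64(0.04), array([0.5869, 0.1084, 0.0725])), (np.float64(0.04), array([0.5869, 0.1083, 0.0694]))]
plate_center ('scene', 'top') [(np.float64(0.28), array([0.4848, 0.0601, 0.46  ])), (np.float64(0.281), array([0.4849, 0.06  , 0.4615]))]
plate_center ('top',) [(np.float64(0.116), array([0.4861, 0.0607, 0.4532])), (np.float64(0.117), array([0.4863, 0.0606, 0.4401]))]
plate_center ('scene',) [(np.float64(0.111), array([0.4849, 0.0588, 0.4614])), (np.float64(0.117), array([0.483 , 0.0625, 0.4618]))]
2.0
real	0m16.781s
user	0m12.757s
sys	0m5.755s
```

```bash
cat > to.py <<'E'
import sys; from h import *
x,y,z,a=map(float,sys.argv[1:5]); o=bot.get_obs()
r=rq(o['tool_rot']); a=np.radians(a)
Y=np.array([np.cos(a),np.sin(a),0]); Z=np.array([0,0,-1.])
t=R.from_matrix(np.c_[np.cross(Y,Z),Y,Z])
print('turn',np.degrees((r.inv()*t).as_rotvec()).round(2),'shift cm',(r.inv().apply(np.array([x,y,z])-o['eef_pos'])*100).round(2))
print('t',o['t'],'pos',o['eef_pos'].round(4),'tooly deg',np.degrees(np.arctan2(*r.as_matrix()[[1,0],1])).round(2),'q',o['q'].round(2),'F',o['contact_force'].round(1),'w',round(o['gripper_width'],3))
E
python3 to.py .49 .193 .16 59.2
```

```text
turn [ 0.   -0.   16.48] shift cm [-42.71 -36.69   8.83]
t 2.0 pos [0.1669 0.6541 0.2483] tooly deg 75.68 q [-1.43  0.48  0.02  1.56 -0.01  1.11 -0.08] F [ 0.7 -0.7 -0.1] w 0.999
```

Request:
{"name": "carry_out", "arguments": {
  "moves": [
    [[0,0,5],[-4.5,-3.9,0.5],6.6],
    [[0,0,10],[-9,-7.8,1],6.6],
    [[0,0,16.5],[-13.5,-11.7,2],6.6],
    [[0,0,16.5],[-18,-15.5,3],6.6],
    [[0,0,16.5],[-22.5,-19.3,4],6.6]
  ]
}}

```text
t: 2.62
eef_pos: [0.3382, 0.4099, 0.2084]
tool_rot: [0.0, 0.266, 0.964, 0.0]
contact_force: [1.5, 1.5, 0.9]
gripper_width: 0.772
```

```bash
python3 to.py .49 .193 .16 59.2
```

```text
turn [ 0.06  0.   -0.01] shift cm [-24.15 -10.86   4.83]
t 2.625 pos [0.3382 0.4099 0.2084] tooly deg 59.19 q [-1.13  0.29  0.15  1.95 -0.05  0.91  0.09] F [1.5 1.5 0.9] w 0.772
```

Request:
{"name": "carry_out", "arguments": {
  "moves": [
    [[0,0,0],[-5,-2.2,1],6.6],
    [[0,0,0],[-10,-4.5,2],6.6],
    [[0,0,0],[-15,-6.7,3],6.6],
    [[0,0,0],[-20,-9,4],6.6],
    [[0,0,0],[-24.15,-10.86,4.83],6.6]
  ]
}}

```text
t: 3.25
eef_pos: [0.4901, 0.1924, 0.1599]
tool_rot: [0.0, 0.266, 0.964, 0.0]
contact_force: [-0.3, 0.6, 0.1]
gripper_width: 0.773
```

```bash
python3 to.py .49 .193 .054 59.2
python3 - <<'E'
from h import *
a=bot.read_camera('scene');b=bot.read_camera('top')
cv2.imwrite('pics/v1.png',np.hstack([cv2.resize(p,(400,400),interpolation=2) for p in(a[210:310,220:320],b[150:250,170:270])])[:,:,::-1])
for c,off in(('scene',(220,210)),('top',(170,150))): print(c,((proj([.49,.193,.048],c)-off)*4).round(),((proj(bot.get_obs()['eef_pos'],c)-off)*4).round())
E
```

```text
turn [ 0.02  0.03 -0.08] shift cm [ 0.04  0.04 10.59]
t 3.25 pos [0.4901 0.1924 0.1599] tooly deg 59.12 q [-0.7   0.35  0.25  2.01 -0.12  0.8   0.65] F [-0.3  0.6  0.1] w 0.773
scene [[182. 239.]] [[159. 111.]]
top [[199. 185.]] [[149. 140.]]
```

View pics/v1.png

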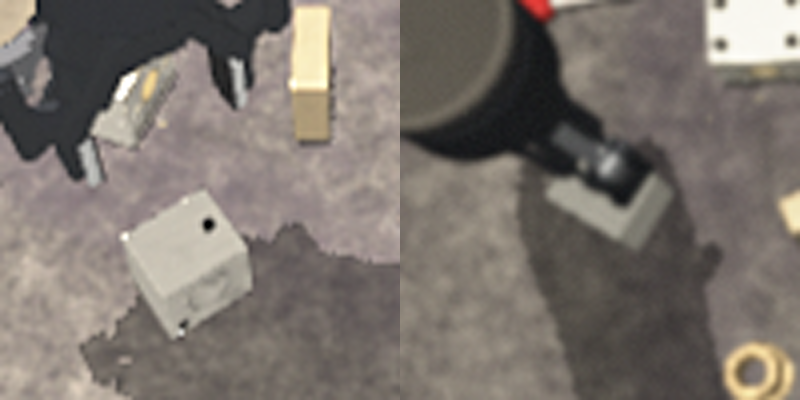

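Request:
{"name": "carry_out", "arguments": {
  "moves": [
    [[0,0,0],[0,0,4],6.6],
    [[0,0,0],[0,0,8],6.6],
    [[0,0,0],[0,0,10.9],6.6],
    [[0,0,0],[0,0,10.9],6.6],
    [[0,0,0],[0,0,10.9],4]
  ],
  "newtons": 60
}}

```text
t: 3.98
eef_pos: [0.4894, 0.1949, 0.052]
tool_rot: [0.0, 0.266, 0.964, 0.0]
contact_force: [-1.4, 0.3, 24.8]
gripper_width: 0.577
```

Request:
{"name": "carry_out", "arguments": {
  "moves": [
    [[0,0,0],[0,0,0],3.5],
    [[0,0,0],[0,0,0],3.5],
    [[0,0,0],[0,0,0],3.5],
    [[0,0,0],[0,0,0],3.5]
  ]
}}

```text
t: 4.47
eef_pos: [0.4898, 0.1951, 0.0524]
tool_rot: [0.001, 0.266, 0.964, 0.001]
contact_force: [-0.9, -0.1, 8.6]
gripper_width: 0.565
```

```bash
python3 - <<'E'
from h import *
a=bot.read_camera('scene')
cv2.imwrite('pics/v2.png',cv2.resize(a[190:320,200:330],(520,520),interpolation=2)[:,:,::-1])
E
python3 to.py .49 .193 .16 59.2
```

```text
turn [ 0.13  0.05 -0.01] shift cm [ -0.13  -0.15 -10.76]
t 4.525 pos [0.4898 0.1951 0.0524] tooly deg 59.19 q [-0.66  0.52  0.2   2.06 -0.19  0.57  0.71] F [-1.2  0.2  7.7] w 0.568
```

View pics/v2.png

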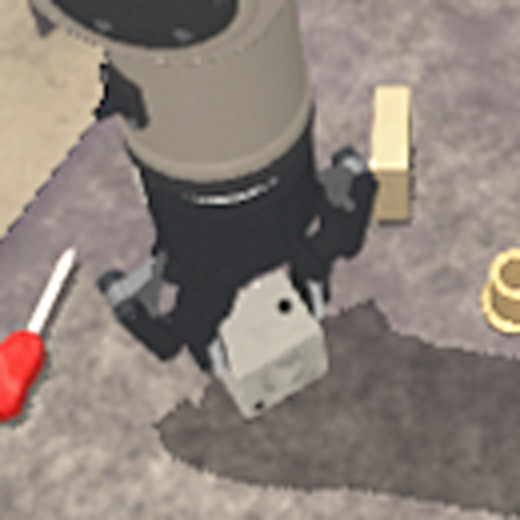

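The block is gripped on its plain sides at 48 mm opening, and the bystanders are untouched. Next I lift it.

Request:
{"name": "carry_out", "arguments": {
  "moves": [
    [[0,0,0],[0,0,-3],3.5],
    [[0,0,0],[0,0,-7],3.5],
    [[0,0,0],[0,0,-11],3.5],
    [[0,0,0],[0,0,-11],3.5]
  ]
}}

```text
t: 5.03
eef_pos: [0.4908, 0.1953, 0.1641]
tool_rot: [0.002, 0.266, 0.964, 0.002]
contact_force: [-0.8, 0.1, -3.9]
gripper_width: 0.56
```

```bash
python3 to.py .5528 -.2479 .16 108.1
```

```text
turn [  0.25   0.31 -48.92] shift cm [-28.03 -34.89   0.29]
t 5.025 pos [0.4908 0.1953 0.1641] tooly deg 59.18 q [-0.71  0.34  0.26  2.01 -0.12  0.8   0.65] F [-0.8  0.1 -3.9] w 0.56
```

Request:
{"name": "carry_out", "arguments": {
  "moves": [
    [[0,0,-5],[-2.5,-3.1,0],3.5],
    [[0,0,-10],[-6,-7.5,0],3.5],
    [[0,0,-15],[-9.5,-11.8,0],3.5],
    [[0,0,-20],[-13,-16.2,0],3.5],
    [[0,0,-25],[-16.5,-20.5,0],3.5]
  ]
}}

```text
t: 5.65
eef_pos: [0.5248, -0.0677, 0.1598]
tool_rot: [-0.001, 0.049, 0.999, 0.0]
contact_force: [1.0, 0.6, -2.6]
gripper_width: 0.563
```

```bash
python3 to.py .5528 -.2479 .16 108.1
```

```text
turn [ 2.000e-02 -1.000e-01 -2.373e+01] shift cm [ -4.56 -17.66  -0.02]
t 5.65 pos [ 0.5248 -0.0677  0.1598] tooly deg 84.37 q [-0.2   0.35  0.25  2.   -0.12  0.8   1.6 ] F [ 1.   0.6 -2.6] w 0.563
```

Request:
{"name": "carry_out", "arguments": {
  "moves": [
    [[0,0,-6],[-1.2,-4.5,0],3.5],
    [[0,0,-12],[-2.4,-9.2,0],3.5],
    [[0,0,-18],[-3.5,-13.7,0],3.5],
    [[0,0,-23.7],[-4.56,-17.66,0],3.5],
    [[0,0,-23.7],[-4.56,-17.66,0],3.5]
  ]
}}

```text
t: 6.28
eef_pos: [0.5516, -0.2509, 0.1597]
tool_rot: [-0.001, -0.153, 0.988, -0.001]
contact_force: [-0.9, 0.2, -2.4]
gripper_width: 0.566
```

```bash
python3 to.py .5528 -.2479 .075 108.1
python3 - <<'E'
from h import *
for c in('scene','top'):
    im=bot.read_camera(c); o=bot.get_obs()
    d=im.copy()
    V=[.522,-.2148,.316]
    for b in FIX[1:]+[box(.0499,.0501,-.0781,-.0779,.016,.044)]:
        for p in proj(place(b,V),c): cv2.circle(d,tuple(np.round(p).astype(int)),1,(255,0,0),-1)
    s=bot.silhouettes('block',c)
    print(c,[(x['score'],x['location'],x['region'].sum()) for x in s[:2]])
    if c=='scene': cr=d[85:215,270:400]
    else: cr=d[130:260,330:460]
    cv2.imwrite(f'pics/w_{c}.png',cv2.resize(cr,(400,400),interpolation=2)[:,:,::-1])
cv2.imwrite('pics/w.png',np.hstack([cv2.imread(f'pics/w_{c}.png') for c in('scene','top')]))
E
```

```text
turn [-0.06 -0.13 -0.54] shift cm [-0.23  0.26  8.46]
t 6.275 pos [ 0.5516 -0.2509  0.1597] tooly deg 107.56 q [ 0.17  0.46  0.2   1.82 -0.11  0.87  2.3 ] F [-0.9  0.2 -2.4] w 0.566
scene [(0.59, [328.5, 111.4], np.int64(300))]
top [(0.83, [423.9, 167.6], np.int64(335))]
```

View pics/w.png

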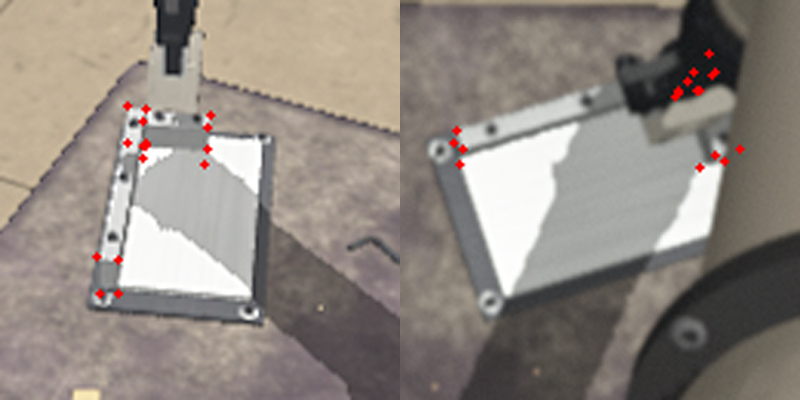

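Overlay matches: in the scene picture the fence and stop markers sit on their edges, and the block hangs over the bed next to the corner. I descend to just above the bed.

Request:
{"name": "carry_out", "arguments": {
  "moves": [
    [[0,0,-0.5],[-0.2,0.26,3],3.5],
    [[0,0,-0.5],[-0.2,0.26,6],3.5],
    [[0,0,-0.5],[-0.2,0.26,8.4],3.5],
    [[0,0,-0.5],[-0.2,0.26,8.4],3.5]
  ]
}}

```text
t: 6.98
eef_pos: [0.5529, -0.2411, 0.0751]
tool_rot: [-0.002, -0.161, 0.987, 0.001]
contact_force: [-0.9, -0.2, -2.0]
gripper_width: 0.562
```

```bash
python3 to.py .5528 -.2479 .068 108.1
```

```text
turn [ 0.19 -0.19  0.4 ] shift cm [ 0.22 -0.65  0.71]
t 6.975 pos [ 0.5529 -0.2411  0.0751] tooly deg 108.5 q [ 0.18  0.58  0.17  1.87 -0.14  0.71  2.32] F [-0.9 -0.2 -2. ] w 0.562
```

Request:
{"name": "carry_out", "arguments": {
  "moves": [
    [[0,0,0],[0,0,0.4],3.5],
    [[0,0,0],[0,0,0.6],3.5],
    [[0,0,0],[0,0,0.75],3.5],
    [[0,0,0],[0,0,0.75],3.5]
  ]
}}

```text
t: 7.48
eef_pos: [0.5543, -0.2434, 0.0698]
tool_rot: [0.0, -0.16, 0.987, -0.0]
contact_force: [-1.0, -0.2, -2.5]
gripper_width: 0.565
```

```bash
python3 to.py .5528 -.2479 .068 108.1
```

```text
turn [-0.01  0.02  0.28] shift cm [ 0.29 -0.38  0.18]
t 7.475 pos [ 0.5543 -0.2434  0.0698] tooly deg 108.38 q [ 0.19  0.59  0.17  1.87 -0.14  0.7   2.33] F [-1.  -0.2 -2.5] w 0.565
```

Request:
{"name": "carry_out", "arguments": {
  "moves": [
    [[0,0,0],[0,0,0.1],3.5],
    [[0,0,0],[0,0,0.2],3.5],
    [[0,0,0],[0,0,0.2],3.5],
    [[0,0,0],[0,0,0.2],3.5]
  ]
}}

```text
t: 7.98
eef_pos: [0.5544, -0.2435, 0.0685]
tool_rot: [0.0, -0.16, 0.987, 0.0]
contact_force: [-1.9, 1.1, 5.7]
gripper_width: 0.565
```

```bash
python3 to.py .5528 -.2479 .068 108.1
```

```text
turn [0.   0.03 0.27] shift cm [ 0.29 -0.37  0.05]
t 7.975 pos [ 0.5544 -0.2435  0.0685] tooly deg 108.37 q [ 0.19  0.59  0.17  1.87 -0.14  0.7   2.33] F [-1.9  1.1  5.7] w 0.565
```

Bed contact found (about 8 N). Now I slide toward the stop (tool -y).

Request:
{"name": "carry_out", "arguments": {
  "moves": [
    [[0,0,0],[0,-0.4,0],3.5],
    [[0,0,0],[0,-0.8,0],3.5],
    [[0,0,0],[0,-1.2,0],3.5],
    [[0,0,0],[0,-1.5,0],3.5],
    [[0,0,0],[0,-1.5,0],3.5]
  ]
}}

```text
t: 8.6
eef_pos: [0.5599, -0.2573, 0.0685]
tool_rot: [0.001, -0.16, 0.987, 0.0]
contact_force: [-0.9, 2.7, 6.0]
gripper_width: 0.567
```

```bash
cat >> to.py <<'E'
V=[.522,-.2148,.316]
q=R.from_euler('z',-V[2]); print('fix xy mm',(q.apply(o['eef_pos']-[V[0],V[1],0])*1000).round(1),'F fix',q.apply(o['contact_force']).round(1))
E
python3 to.py .566 -.2562 .068 108.1
```

```text
turn [-0.01  0.1   0.29] shift cm [-0.61 -0.09  0.05]
t 8.6 pos [ 0.5599 -0.2573  0.0685] tooly deg 108.39 q [ 0.21  0.6   0.17  1.84 -0.15  0.71  2.35] F [-0.9  2.7  6. ] w 0.567
fix xy mm [ 22.9 -52.2  68.5] F fix [-0.   2.9  6. ]
```

Request:
{"name": "carry_out", "arguments": {
  "moves": [
    [[0,0,0],[0,-0.15,0],3.5],
    [[0,0,0],[0,-0.3,0],3.5],
    [[0,0,0],[0,-0.3,0],3.5],
    [[0,0,0],[0,-0.3,0],3.5]
  ]
}}

```text
t: 9.1
eef_pos: [0.5601, -0.2575, 0.0685]
tool_rot: [-0.0, -0.16, 0.987, 0.002]
contact_force: [-5.0, 8.9, 11.7]
gripper_width: 0.561
```

```bash
python3 to.py .566 -.2562 .068 108.1
```

```text
turn [0.24 0.03 0.35] shift cm [-0.6  -0.07  0.05]
t 9.1 pos [ 0.5601 -0.2575  0.0685] tooly deg 108.45 q [ 0.21  0.6   0.16  1.84 -0.15  0.71  2.35] F [-5.   8.9 11.7] w 0.561
fix xy mm [ 22.9 -52.4  68.5] F fix [-2.  10.  11.7]
```

The stop is touched (10 N, no further travel). Now toward the fence (tool -x), easing y slightly.

Request:
{"name": "carry_out", "arguments": {
  "moves": [
    [[0,0,0],[-0.2,0.1,0],3.5],
    [[0,0,0],[-0.4,0.1,0],3.5],
    [[0,0,0],[-0.6,0.1,0],3.5],
    [[0,0,0],[-0.75,0.1,0],3.5],
    [[0,0,0],[-0.75,0.1,0],3.5]
  ]
}}

```text
t: 9.72
eef_pos: [0.563, -0.2565, 0.0685]
tool_rot: [-0.003, -0.159, 0.987, 0.002]
contact_force: [-13.7, 5.8, 20.1]
gripper_width: 0.561
```

```bash
python3 to.py .566 -.2562 .068 108.1
```

```text
turn [ 0.29 -0.32  0.17] shift cm [-0.29 -0.06  0.05]
t 9.725 pos [ 0.563  -0.2565  0.0685] tooly deg 108.27 q [ 0.2   0.61  0.17  1.83 -0.15  0.72  2.34] F [-13.7   5.8  20.1] w 0.561
fix xy mm [ 26.  -52.4  68.5] F fix [-11.2   9.7  20.1]
```

Run:
```python
from h import *
a=bot.read_camera('scene');b=bot.read_camera('top')
L=[]
for im,c,(x,y) in((a,'scene',(290,85)),(b,'top',(385,130))):
    cr=cv2.resize(im[y:y+80,x:x+80],(400,400),interpolation=cv2.INTER_CUBIC); L.append(cr)
cv2.imwrite('pics/z.png',np.hstack(L)[:,:,::-1])
V=[.522,-.2148,.316]
q=R.from_euler('z',V[2])
for n,pts in(('blocktop',box(.008,.05,-.078,-.028,.064,.064)[::2]),('blockbase',box(.008,.05,-.078,-.028,.016,.016)[::2])):
    print(n,((proj(q.apply(pts)+[V[0],V[1],0],'scene')-[290,85])*5+2).round().tolist(),((proj(q.apply(pts)+[V[0],V[1],0],'top')-[385,130])*5+2).round().tolist())
```

```text
blocktop [[207.0, 177.0], [198.0, 235.0], [132.0, 171.0], [121.0, 228.0]] [[236.0, 205.0], [131.0, 237.0], [205.0, 119.0], [100.0, 151.0]]
blockbase [[203.0, 243.0], [195.0, 301.0], [132.0, 237.0], [121.0, 294.0]] [[208.0, 231.0], [108.0, 262.0], [179.0, 150.0], [79.0, 180.0]]
```

View pics/z.png

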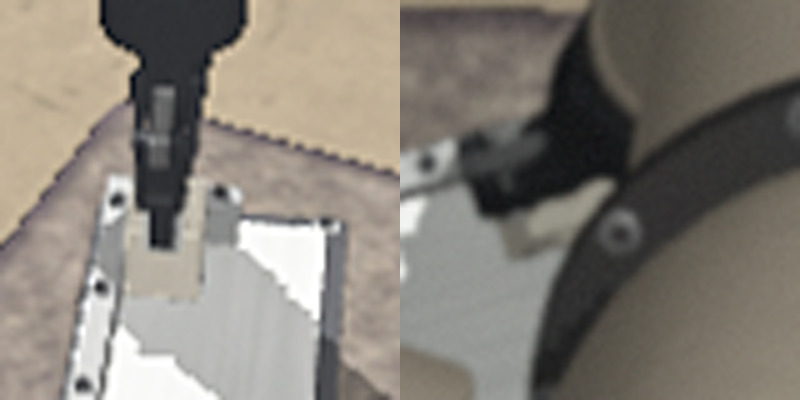

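The block sits in the corner: its base edge runs (124,293) to (195,298), against (121,294) to (195,301) predicted for fully seated. I ease the downward push and add to the fence push, to confirm it doesn't travel further.

Request:
{"name": "carry_out", "arguments": {
  "moves": [
    [[0,0,0],[-0.1,0,-0.05],3.5],
    [[0,0,0],[-0.2,0,-0.1],3.5],
    [[0,0,0],[-0.2,0,-0.1],3.5],
    [[0,0,0],[-0.2,0,-0.1],3.5],
    [[0,0,0],[-0.2,0,-0.1],3.5]
  ]
}}

```text
t: 10.45
eef_pos: [0.564, -0.2563, 0.0686]
tool_rot: [-0.004, -0.159, 0.987, 0.002]
contact_force: [-14.0, 4.4, 14.7]
gripper_width: 0.568
```

```bash
python3 to.py .566 -.2562 .068 108.1
```

```text
turn [ 0.31 -0.42  0.15] shift cm [-0.19 -0.06  0.06]
t 10.45 pos [ 0.564  -0.2563  0.0686] tooly deg 108.25 q [ 0.2   0.61  0.17  1.83 -0.14  0.73  2.34] F [-14.    4.4  14.7] w 0.568
fix xy mm [ 27.  -52.4  68.6] F fix [-11.9   8.5  14.7]
```

It still crept 1 mm with little force rise, so I push farther to tell a sliding block from a seated one.

Request:
{"name": "carry_out", "arguments": {
  "moves": [
    [[0,0,0],[-0.1,0,0],3.5],
    [[0,0,0],[-0.2,0,0],3.5],
    [[0,0,0],[-0.3,0,0],3.5],
    [[0,0,0],[-0.3,0,0],3.5],
    [[0,0,0],[-0.3,0,0],3.5]
  ]
}}

```text
t: 11.08
eef_pos: [0.5641, -0.2562, 0.0686]
tool_rot: [-0.006, -0.158, 0.987, 0.002]
contact_force: [-21.0, 3.2, 20.7]
gripper_width: 0.565
```

```bash
python3 to.py .566 -.2562 .068 108.1
python3 - <<'E'
from h import *
V=np.array([.522,-.2148,.316]); q=R.from_euler('z',V[2])
for c in ('scene','scene','top'):
    bot.read_camera(c)
    s=bot.silhouettes('block',c)
    if not s: continue
    r=s[0]['region']
    # lower front base edge: compare extremes of region with the seated prediction
    ys,xs=np.where(r); print(c,s[0]['score'],'region cols',xs.min(),xs.max(),'rows',ys.min(),ys.max())
    for dx in(0,-3):
        p=proj(q.apply(np.vstack([box(.008,.05,-.078,-.028,.016,.064)+[dx/1000,0,0]]))+[V[0],V[1],0],c); print(dx,p.min(0).round(1),p.max(0).round(1))
E
```

```text
turn [ 0.39 -0.67  0.08] shift cm [-0.18 -0.06  0.06]
t 11.075 pos [ 0.5641 -0.2562  0.0686] tooly deg 108.18 q [ 0.2   0.61  0.17  1.82 -0.14  0.73  2.34] F [-21.    3.2  20.7] w 0.565
fix xy mm [ 27.2 -52.5  68.6] F fix [-19.    9.6  20.7]
scene 0.52 region cols 315 331 rows 121 144
0 [313.8 118.8] [330.9 144.8]
-3 [314.9 118.9] [332.  144.8]
scene 0.69 region cols 315 331 rows 121 144
0 [313.8 118.8] [330.9 144.8]
-3 [314.9 118.9] [332.  144.8]
```

Now it is solid: 0.2 mm of travel for 7 N more, so the block is seated against fence and stop. I ease off to roughly 10 N each way.

Request:
{"name": "carry_out", "arguments": {
  "moves": [
    [[0,0,0],[0.1,0,0],3.5],
    [[0,0,0],[0.2,0,-0.1],3.5],
    [[0,0,0],[0.2,0,-0.1],3.5],
    [[0,0,0],[0.2,0,-0.1],3.5],
    [[0,0,0],[0.2,0,-0.1],3.5]
  ]
}}

```text
t: 12.0
eef_pos: [0.5641, -0.2562, 0.0687]
tool_rot: [-0.005, -0.158, 0.987, 0.002]
contact_force: [-12.6, 2.4, 9.3]
gripper_width: 0.568
```

```bash
python3 to.py .566 -.2562 .068 108.1
```

```text
turn [ 0.33 -0.51  0.13] shift cm [-0.18 -0.06  0.07]
t 12.0 pos [ 0.5641 -0.2562  0.0687] tooly deg 108.23 q [ 0.2   0.61  0.17  1.83 -0.14  0.73  2.34] F [-12.6   2.4   9.3] w 0.568
fix xy mm [ 27.1 -52.4  68.7] F fix [-11.3   6.2   9.3]
```

Request:
{"name": "carry_out", "arguments": {
  "moves": [
    [[0,0,0],[0,0,0.08],3.5],
    [[0,0,0],[0,0,0.08],3.5],
    [[0,0,0],[0,0,0.08],3.5],
    [[0,0,0],[0,0,0.08],3.5]
  ]
}}

```text
t: 12.5
eef_pos: [0.564, -0.2562, 0.0686]
tool_rot: [-0.005, -0.158, 0.987, 0.002]
contact_force: [-15.3, 3.6, 15.9]
gripper_width: 0.563
```

```bash
python3 to.py .566 -.2562 .068 108.1;  python3 - <<'E'
from h import *
a=bot.read_camera('scene')
cv2.imwrite('pics/y.png',cv2.resize(a[80:290,210:380],(648,600*800//600),interpolation=cv2.INTER_CUBIC)[:600,:,::-1] if 0 else cv2.resize(a[85:285,220:380],(480,600),interpolation=cv2.INTER_CUBIC)[:,:,::-1])
E
```

```text
turn [ 0.33 -0.5   0.13] shift cm [-0.19 -0.06  0.06]
t 12.5 pos [ 0.564  -0.2562  0.0686] tooly deg 108.22 q [ 0.2   0.61  0.17  1.83 -0.14  0.73  2.34] F [-15.3   3.6  15.9] w 0.563
fix xy mm [ 27.1 -52.5  68.6] F fix [-13.4   8.1  15.9]
```

View pics/y.png

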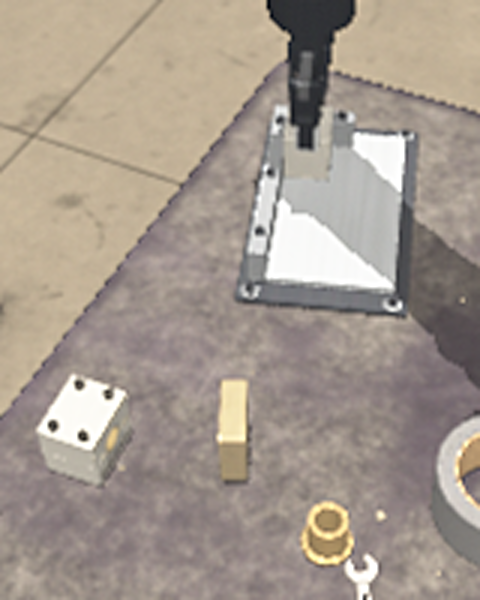

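The block stands in the corner at about (308,150), and clamp, plate and bush are where they were. I'll trim the downward push slightly and then hand in.

Request:
{"name": "carry_out", "arguments": {
  "moves": [
    [[0,0,0],[0,0,-0.04],3.5],
    [[0,0,0],[0,0,-0.04],3.5],
    [[0,0,0],[0,0,-0.04],3.5],
    [[0,0,0],[0,0,-0.04],3.5]
  ]
}}

```text
t: 13.05
eef_pos: [0.5641, -0.2562, 0.0687]
tool_rot: [-0.005, -0.158, 0.987, 0.002]
contact_force: [-15.0, 3.0, 11.8]
gripper_width: 0.562
```

```bash
python3 to.py .566 -.2562 .068 108.1; python3 -c "
from station import bot
o=bot.get_obs(); f=o['contact_force']
if f[2]>9 and f[0]<-8: print(bot.hand_in())"
```

```text
turn [ 0.33 -0.5   0.13] shift cm [-0.18 -0.06  0.06]
t 13.05 pos [ 0.5641 -0.2562  0.0687] tooly deg 108.23 q [ 0.2   0.61  0.17  1.83 -0.14  0.73  2.34] F [-15.    3.   11.8] w 0.562
fix xy mm [ 27.1 -52.4  68.7] F fix [-13.4   7.5  11.8]
the job is handed in; nothing more can be done
None
```

The block stands in the fixture corner, still gripped and pressed, and the job was handed in at about 13 s. The hand-in gives no verdict. I gripped the block on its plain sides, lowered it onto the bed, slid it against the stop and then the fence, and held the push with the fingers closed on it.

**Forces:** just before hand-in the wrist read about 12 N down, 13 N toward the fence and 7.5 N toward the stop. These are wrist readings, not the contact forces at the bed and fence themselves.

**Seating:** pushing harder toward the fence moved the block only 0.2 mm for 7 N more, and the stop held it in y. The last camera view agrees with a seated block to about 1 mm. The tool's yaw was within about 0.2° of the fixture and its tilt about 0.6°.

**Bystanders:** in the last picture the clamp, plate and bush appear unmoved.

**Checks that disagreed:**
- The first fence contact seemed to come 2–3 mm early, probably the block sticking, and further pushing brought it home.
- The seated tool position in x differs by about 0.7 mm from my camera estimate, within the calibration.
- The top camera could not confirm the final seat, because the arm hid the block.

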